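Reverse a peg-drying bar in the spring clip and hang it on the drying rack

TASK

Take the bar of freshly varnished violin pegs out of the cradle by its hook end, push it fully home into the spring clip on the post, its middle in the jaws, and let go, then take it again by its plain tail end. Hang it, hook end first, under the lamp hood of the drying rack in the empty lane with the brass fork: lift the hook over the lip, lower it until it is seated behind the lip with the bar level between the fork prongs, and let go. Keep the bar upright, let nothing touch the wet pegs, and leave everything else on the bench where it is.

Things in the scene. Friction and masses are not known exactly. Their poses are not given: they have to be found in the camera images.
- bar: the bar to be moved (0.11 to 0.2 kg), the only one not on the rack: light wood, 190 long along its x, 18 wide, 16 high, with three dark pegs on its middle and a steel hook at its +x end. Origin: centre of the bar's underside, z up. Hold only the bare ends, x -95 to -40 or 40 to 95, across the 18 mm. It starts in the cradle, hook towards the robot
- bar_hook (a point): tip of the bar's hook (bar x 109, z -20): a steel tongue, 10 wide and 8 thick, reaches out from the bar's +x end to x = 113 and turns down at x = 105 to 113 to 20 below the underside
- bar_head (a point): middle of the bare hook end (bar x 68, z 8), a good place to grip it
- bar_tail (a point): middle of the bare tail end (bar x -68, z 8), a good place to grip it
- pegs: the three wet pegs on the bar, heads 18 x 9, tops 44 above the bar's underside, 33 either way along the bar; origin and axes are those of the bar
- cradle: fixed wooden cradle; origin on the bench under the middle of the resting bar, x away from the robot (the bar lies reversed in it, hook to -x). Two blocks (at x -22 and 60, 12 thick) carry the bar's underside at z = 60 between cheeks 6 high, 26 apart: lift the bar about 10 and draw it out straight to -x, from under the shelf
- cradle_shelf (a point): middle of the top of the plywood shelf on the cradle that covers the bar's tail (cradle x 102, z 138): it spans cradle x 55 to 150, is 130 wide, underside at z 124, side walls at y = +-55 from the bench up; a bottle and a jar stand on it
- clip: fixed spring clip on a dark steel post; origin on the bench under its middle. The bar lies along its x, either way round, pressed in from above with its middle over the clip's. Two sprung steel jaws, 30 long, 15 apart at the throat, flared to about 32 at their tops (z 124)
- clip_floor (a point): middle of the clip's floor (44 long, 20 wide), z 90, where the underside of the bar rests when it is fully home. Pressing the bar in takes about 4 to 8 N, pulling it up a few N
- rack: fixed drying rack, three lanes at y = -85, 0 and 85; origin on the bench, x along the lanes, away from the robot. A hung bar is level, its underside at z 110 on the front ledge (x -28 to -16). Grey lamp hood over x 45 to 140, underside z 205, top z 223, 340 wide; posts at y = +-155, x 89 to 129; thin ledge legs at x -22, y = +-155
- rack_rail (a point): middle of the floor of the channel rail at the rack's back (rack x 109, z 90), which runs along y through all lanes. The hook tongue stands on it, between a front lip (rack x 94 to 97, top z 106) and a back wall (x 121 to 124, top z 106)
- fork: brass fork clamped on the ledge in the one empty lane: two prongs 26 apart at x -22, 14 above the ledge. Origin and axes: where the bar's own origin and axes must come to lie (z 110 above the bench, x along the lane, away from the robot)
- hung_a: another peg bar already hung in the rack, same shape and origin as the bar; leave alone
- hung_b: a second peg bar already hung in the rack, same shape; leave alone
- varnish: amber bottle, 38 wide, 70 high, on the cradle's shelf (origin under its centre); leave alone
- jar: glass jar, 52 wide, 60 high, on the cradle's shelf (origin under its centre); leave alone
- plane: small brass finger plane, 75 x 28, 37 high, standing beside the clip (origin under its centre); leave alone
- spool: cork spool clamp standing, 34 wide, 80 high, in front of the rack's +y end (origin under its centre); leave alone
- gouge: gouge lying on the bench to the left of the rack, about 180 long, 30 high; leave alone
- mallet: mallet lying on the bench to the right, about 240 long; leave alone
Mind the look-alikes: they are no part of the job. Leave any purple look-alike of the bar alone. What is shaped like the cradle but orange is not meant.

How it is judged:
By the outcome, as a careful person would: the job done as asked, in the order asked, and still so for the second after the job is handed in, with the robot touching nothing.
It also fails if it takes over 70 s, if anything falls off the work surface, if the arm or the gripper's body presses on something with over 40 N, if the wrist force passes 120 N, or if a joint passes its speed limit or range.

ROBOT

A 6-joint arm with a two-finger parallel gripper is mounted at the origin on the work surface. World frame = base frame: x ahead of the robot, y to its left, z up, the work surface at z = 0. Lengths are in m, angles in rad, forces in N, time in s.
With the tool pointing down it reaches from about 0.225 to 0.875 m from the base axis. Payload 3.4 kg.
Tool frame: the origin (TCP) lies on the centre line of the jaws, within the pads' length; the fingertips stand 22 mm ahead of it and the grasp point (between the pads) lies 3 mm ahead of it; z points along the fingers, y is the line along which they close (so a half turn about z gives the same grasp; the last joint's range is limited). The gripper opens to 85 mm and grips with 20 to 120 N. Pads are 22 mm wide; open, the fingers measure 114 mm over their backs; the gripper's body (76 mm by 85 mm) begins 54 mm behind the grasp point. The pads swing forward as they close: fully open they stand 13 mm farther back than shut.
Start: joints at [-1.427, 0.276, 1.505, -0, 1.361, -0.121], TCP at [0.15, -0.555, 0.253] pointing down, gripper open.
Joint ranges: [-2.89, 2.89], [-0.75, 2.08], [0.22, 2.7], [-1.18, 4.32], [0.11, 2.71], [-2.7, 2.7]. Speed limits (rad/s): [2.57, 2.57, 3.14, 3.14, 3.14, 3.14].

INTERFACE

Orientations are given as a unit quaternion [x, y, z, w].
In Python, from station import robot gives the robot as it stands.
- The arm moves only by the tool drive_tool, never from a script. Its argument "increments" is a list that holds one entry, the list of rows, each a list of 5 numbers: the closure, from -1 (fully open) to 1 (shut), then the shift along the tool's x, y, z in mm, then the turn about the tool's z in degrees. A call has 1 to 10 rows; each row is the pose to reach, as a shift and turn from the pose commanded when the call began, along the tool's axes at that moment; what a row does not reach only later rows make up. A row lasts 1/8 s, in which the tool goes at most 62.5 mm and 10.7 degrees, less where a joint would pass 70% of its speed; a pose out of reach is approached as far as the arm can. A call with a gripper value outside its range is refused whole. The fingers move at their own pace and stop on an object; the grip force is fixed at half the most. Time passes only in rows, so rows that repeat a pose let the fingers close. It gives the time, the measured TCP pose, the force, the opening and the grip force at its end, in the units of the state.
- robot.sense(): the state, without advancing time (a new reading comes with each control period).
- robot.capture(name): name is "side" or "top" or "wrist"; returns the picture (400x640x3 uint8, blue, green, red); there is no depth.
- robot.camera_model(name): a dict with "fx", "fy", "cx", "cy" (pixels), "origin" and "orientation" of the camera in the world. Camera axes: x right, y down, z forward; pixel columns grow to the right and rows downward; lengths in m; the calibration is good to about 2 mm. A picture is of the moment at which its call begins: read the wrist's pose just before it. camera_model takes no time and is no camera call; for the wrist camera it gives the pose at the moment of the call.
- robot.hand_in(): hands the job in; it is judged then, once.
Trained networks look in the newest picture that a camera, given by its name, has taken for a name from the list of things; names that differ only in an ending like _2 or _b are one class to them, and where a whole thing is asked for, a point or a joint stands for the part that bears it (a point fixed in the world has none). Each returns a list of dicts, best first, with "conf" (0 to 1); they miss things now and then, are a little off and sometimes report something else, mostly with a low value. They report only what shows in the picture. A call takes as long as a camera call. They do not tell look-alikes from the thing itself.
- robot.silhouettes(camera, target): "mask" (400x640 bool, what is visible of it) and "uv" ([column, row] in pixels, amid what is visible of it).
- robot.place_of(camera, target): "uv" ([column, row] in pixels: a listed point, or the origin of a listed thing).
The state is a dict: "clock": time; "joint_pos": joint angles; "dq": joint speeds; "tau": joint torques, N m; "eef_pos": TCP position; "tool_rot": TCP orientation; "wrist_force": force on the tool from outside, world axes, zero at the start; "torque": the same for the moment, N m; "width": finger opening in m; "grasp_force": force on a finger pad.
Only numpy, scipy, OpenCV 4.12 (cv2) and the standard library are available. Lean on these libraries where they do the work, as an engineer would, in place of code of your own. Each camera call takes 0.05 s, during which the arm holds its last target. There are 200 camera calls.

## Working session

There is one attempt and no reset: what is moved stays moved. The work goes in short steps, Python scripts to look and compute and a tool call to move; the robot and the scene stay as the last step left them, time stands still between calls to the robot, and variables do not carry over. Pictures are saved under pics/ and viewed, at most 10 in all, crops included, and the job is handed in when it is done.

Besides the shell and the picture viewer there is one more tool, called after "Emit:" by a JSON object that holds its "api" and its "payload". drive_tool: Moves the arm, as the interface text tells. Its arguments: {"type":"object","properties":{"increments":{"type":"array","items":{"type":"array","items":{"type":"array","items":{"type":"number"}}}}},"required":["increments"]}

```bash
ls; mkdir -p pics; cat > h.py <<'E'
import numpy as np, cv2
from scipy.spatial.transform import Rotation as R
from station import robot
def ray(m,uv):
    d=np.array([(uv[0]-m['cx'])/m['fx'],(uv[1]-m['cy'])/m['fy'],1.])
    return np.array(m['origin']),R.from_quat(m['orientation']).apply(d)
def atz(m,uv,z):
    o,d=ray(m,uv); return o+d*(z-o[2])/d[2]
def tri(L):
    A=np.zeros((3,3));b=np.zeros(3)
    for m,uv in L:
        o,d=ray(m,uv);d=d/np.linalg.norm(d);P=np.eye(3)-np.outer(d,d);A+=P;b+=P@o
    p=np.linalg.solve(A,b)
    return p,[np.linalg.norm(np.cross(p-ray(m,u)[0],ray(m,u)[1]/np.linalg.norm(ray(m,u)[1]))) for m,u in L]
def proj(m,p):
    c=R.from_quat(m['orientation']).inv().apply(np.array(p)-m['origin'])
    return c[0]/c[2]*m['fx']+m['cx'],c[1]/c[2]*m['fy']+m['cy']
E
python3 - <<'E'
from h import *
np.set_printoptions(precision=3,suppress=True)
for c in ['top','side']:
    im=robot.capture(c);cv2.imwrite(f'pics/{c}0.png',im)
    m=robot.camera_model(c);print(c,m)
names=['bar','bar_hook','bar_head','bar_tail','cradle','cradle_shelf','clip','clip_floor','rack','rack_rail','fork','plane']
for n in names:
    s=n
    for c in ['top','side']:
        s+=' '+c+str([(np.round(d['uv']).tolist(),round(d['conf'],2)) for d in robot.place_of(c,n)][:4])
    print(s)
print(robot.sense()['clock'],robot.sense()['tool_rot'])
E
```

```text
pics
top {'fx': 404.5171441589678, 'fy': 404.5171441589678, 'cx': 318.98398433165255, 'cy': 201.08779130429667, 'origin': array([0.251, 0.004, 1.514]), 'orientation': array([-0.698,  0.714, -0.046,  0.043])}
side {'fx': 440.9688490107018, 'fy': 440.9688490107018, 'cx': 325.9921052981463, 'cy': 196.51204635352082, 'origin': array([0.253, 1.072, 0.697]), 'orientation': array([-0.077,  0.856, -0.508,  0.053])}
bar top[([296.0, 218.0], 0.93), ([344.0, 163.0], 0.8), ([368.0, 233.0], 0.57)] side[([376.0, 197.0], 0.89), ([299.0, 187.0], 0.87), ([354.0, 245.0], 0.79)]
bar_hook top[([398.0, 237.0], 0.93), ([272.0, 225.0], 0.76), ([340.0, 190.0], 0.63), ([256.0, 152.0], 0.49)] side[([327.0, 204.0], 0.91), ([350.0, 263.0], 0.66), ([392.0, 187.0], 0.57)]
bar_head top[([283.0, 226.0], 0.85), ([387.0, 231.0], 0.81), ([340.0, 177.0], 0.8), ([364.0, 133.0], 0.65)] side[([313.0, 196.0], 0.76), ([322.0, 291.0], 0.64), ([361.0, 251.0], 0.63), ([381.0, 188.0], 0.52)]
bar_tail top[([350.0, 229.0], 0.87), ([319.0, 219.0], 0.74), ([355.0, 148.0], 0.59)] side[([281.0, 186.0], 0.96), ([361.0, 222.0], 0.68), 
[... 254 characters left out ...]
.0, 135.0], 0.69), ([405.0, 157.0], 0.17)] side[([270.0, 158.0], 0.73), ([393.0, 266.0], 0.58)]
clip top[([406.0, 165.0], 0.83)] side[([311.0, 177.0], 0.72), ([252.0, 230.0], 0.45)]
clip_floor top[([405.0, 159.0], 0.96)] side[([310.0, 155.0], 0.8), ([248.0, 229.0], 0.68)]
rack top[([265.0, 158.0], 0.96)] side[([253.0, 263.0], 0.98), ([311.0, 196.0], 0.69), ([259.0, 164.0], 0.65), ([251.0, 249.0], 0.33)]
rack_rail top[([405.0, 165.0], 0.59)] side[([208.0, 242.0], 0.79), ([279.0, 185.0], 0.54)]
fork top[([282.0, 145.0], 0.38)] side[([254.0, 214.0], 0.47)]
plane top[([364.0, 134.0], 0.58), ([384.0, 168.0], 0.49)] side[([251.0, 213.0], 0.53), ([311.0, 186.0], 0.49)]
1.3 [0.991 0.132 0.    0.   ]
```

```bash
python3 - <<'E'
import cv2
for c,(x0,x1,y0,y1) in {'top':(160,480,80,320),'side':(160,480,110,350)}.items():
    im=cv2.imread(f'pics/{c}0.png')[y0:y1,x0:x1]
    cv2.imwrite(f'pics/{c}0c.png',cv2.resize(im,None,fx=2.5,fy=2.5,interpolation=cv2.INTER_CUBIC))
E
```

```text
(no output)
```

View pics/top0c.png

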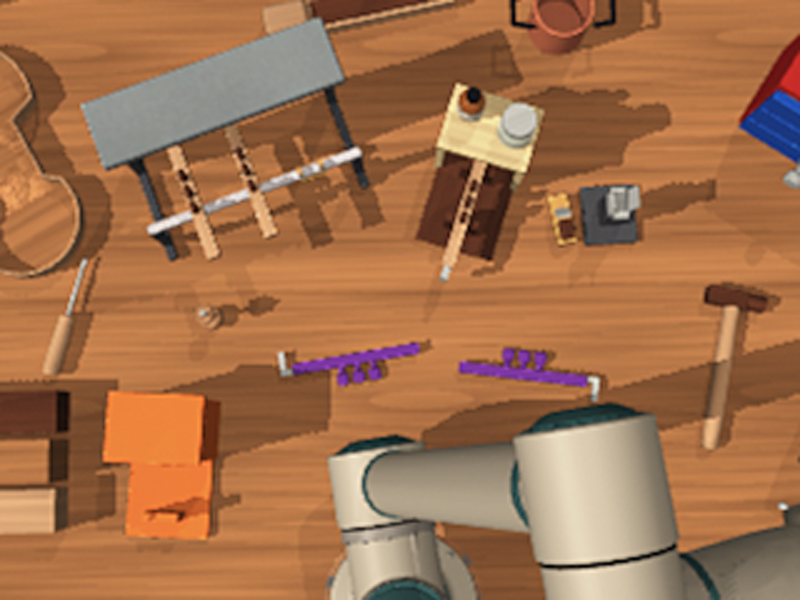

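View pics/side0c.png

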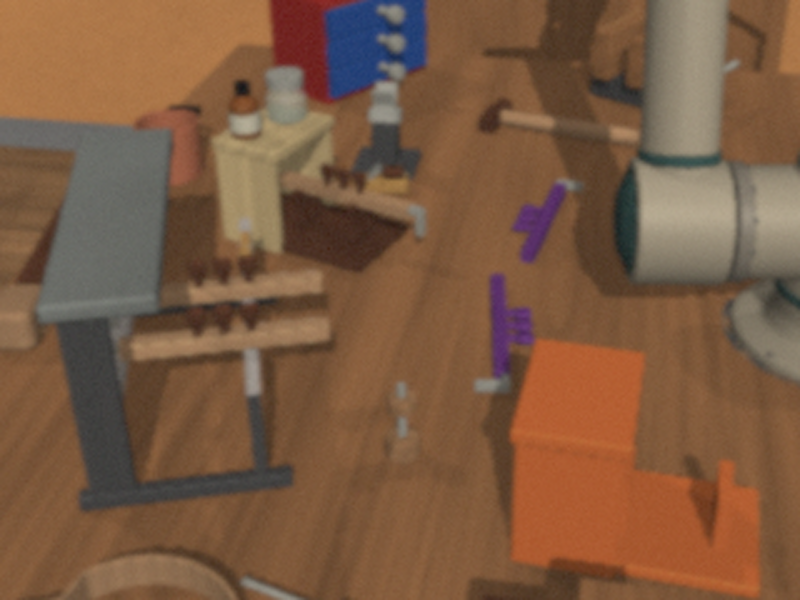

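Top picture (full-frame pixels). Look-alikes for the bar:
- purple bars at (300,222) and (370,230)
- hung bars at (238,160) and (260,153)
- the wooden bar in the dark cradle, hook at (338,189), shelf at (353,133)

I choose the wooden bar. The orange "cradle" at (225,265) is not meant. The clip is at (405,162) and the fork at (283,148), in the rack's right-hand lane.

```bash
python3 - <<'E'
from h import *
np.set_printoptions(precision=3,suppress=True)
T=robot.camera_model('top');S=robot.camera_model('side')
def p(n,a,b): 
    q,e=tri([(T,a),(S,b)]);print(n,q,np.round(e,3));return q
p('hook',(340,190),(327,204));p('head',(340,177),(313,196))
p('shelf',(353,133),(270,158));p('clipfl',(405,159),(310,155));p('rack',(265,158),(253,263));p('fork',(282,145),(254,214))
f=lambda x,y,z:atz(T,(x/2.5+160,y/2.5+80),z)
print('bar hook end,peg-tail', f(449,265,.076),f(484,165,.076))
print('hood corners FL,FR,BR,BL',f(105,168,.223),f(344,78,.223),f(321,18,.223),f(82,105,.223))
print('ledge ends',f(152,230,.11),f(358,155,.11))
print('hungA',f(213,255,.126),f(177,150,.126),'hungB',f(269,234,.126),f(234,130,.126))
print('fork',f(282,177,.115),f(325,161,.115))
print('clip base corners',f(582,187,.0),f(640,183,0),f(639,240,0),f(584,243,0),'top',f(623,198,.124))
for c in ['top','side']:
  for n in ['clip','fork']:
    for d in robot.silhouettes(c,n)[:2]:
        k=d['mask'].astype(np.uint8);print(c,n,d['conf'],d['uv'],k.sum(),cv2.minAreaRect(cv2.findNonZero(k)))
E
```

```text
hook [ 0.478 -0.083  0.03 ] [0. 0.]
head [ 0.522 -0.083  0.054] [0.001 0.001]
shelf [ 0.661 -0.126  0.151] [0.002 0.002]
clipfl [ 0.58  -0.317  0.086] [0.002 0.002]
rack [ 0.617  0.2   -0.002] [0.004 0.004]
fork [0.635 0.125 0.101] [0. 0.]
bar hook end,peg-tail [ 0.486 -0.079  0.076] [ 0.633 -0.134  0.076]
hood corners FL,FR,BR,BL [0.601 0.376 0.223] [0.716 0.061 0.223] [0.8   0.091 0.223] [0.687 0.407 0.223]
ledge ends [0.54  0.341 0.11 ] [0.642 0.048 0.11 ]
hungA [0.499 0.252 0.126] [0.651 0.303 0.126] hungB [0.527 0.174 0.126] [0.678 0.222 0.126]
fork [0.611 0.156 0.115] [0.633 0.095 0.115]
clip base corners [ 0.615 -0.291  0.   ] [ 0.619 -0.38   0.   ] [ 0.531 -0.374  0.   ] [ 0.528 -0.29   0.   ] top [ 0.568 -0.323  0.124]
top clip 0.78 [406.0, 163.3] 582 ((403.0, 165.5), (25.0, 24.0), 90.0)
top clip 0.68 [240.2, 204.3] 87 ((242.75001525878906, 206.7500457763672), (10.60660171508789, 8.485280990600586), 45.0)
side clip 0.77 [314.2, 167.8] 541 ((314.6776428222656, 160.27037048339844), (25.923006057739258, 36.62516784667969), 2.726311206817627)
side fork 0.68 [380.2, 157.5] 477 ((383.2337951660156, 157.97535705566406), (64.55718231201172, 13.958807945251465), 5.290081024169922)
```

Emit:
{"api": "drive_tool", "payload": {"increments": [[[-1, 420, -140, -150, 35], [-1, 420, -140, -150, 35], [-1, 420, -140, -150, 35], [-1, 420, -140, -150, 35], [-1, 420, -140, -150, 35], [-1, 420, -140, -150, 35], [-1, 420, -140, -150, 35], [-1, 420, -140, -150, 35], [-1, 420, -140, -150, 35], [-1, 420, -140, -150, 35]]]}}

```text
clock: 2.75
eef_pos: [0.5187, -0.3101, 0.4028]
tool_rot: [0.985, -0.172, -0.001, 0.0]
wrist_force: [0.0, -0.0, -0.8]
width: 0.0855
grasp_force: 0.0
```

```bash
cat >> h.py <<'E'
np.set_printoptions(precision=4,suppress=True)
def st():
    s=robot.sense();x=R.from_quat(s['tool_rot']).apply([1,0,0]);y=np.degrees(np.arctan2(x[1],x[0]))
    print('t',s['clock'],'p',s['eef_pos'],'yaw',round(y,2),'q',np.array(s['joint_pos']),'F',s['wrist_force'],'w',s['width'],'g',s['grasp_force'])
    return np.array(s['eef_pos']),y
def need(target,yaw=None):
    "tool shift mm + turn deg from now to TCP target"
    p,y=st();r=R.from_quat(robot.sense()['tool_rot']);d=r.inv().apply(np.array(target)-p)*1000
    print('shift',d.round(1),'turn',None if yaw is None else round((y-yaw+180)%360-180,1))
def look(names,cam='wrist',png=None):
    m=robot.camera_model(cam);im=robot.capture(cam)
    if png: cv2.imwrite(png,im)
    out={}
    for n in names:
        out[n]=[(np.array(d['uv']),d['conf']) for d in robot.place_of(cam,n)]
        print(n,[(np.round(u,1).tolist(),round(c,2)) for u,c in out[n][:4]])
    return m,im,out
E
python3 - <<'E'
from h import *
st()
m,im,o=look(['clip','clip_floor','plane','bar_head','bar_hook'],png='pics/w1.png')
print(m)
for n,z in [('clip',0),('clip_floor',.09),('bar_head',.068),('bar_hook',.04)]:
    for u,c in o[n][:3]: print(n,c,atz(m,u,z))
E
```

```text
t 2.75 p [ 0.5187 -0.3101  0.4028] yaw -19.83 q [-0.6534  0.2821  1.1375 -0.001   1.723   1.2633] F [ 0.0085 -0.0179 -0.8112] w 0.08554485184778035 g 0.0
clip [([312.9, 112.3], 0.84)]
clip_floor [([313.9, 114.5], 0.72), ([269.3, 130.0], 0.41)]
plane []
bar_head [([323.3, 274.3], 0.6), ([165.4, 208.6], 0.59), ([111.3, 324.2], 0.48)]
bar_hook [([177.1, 231.4], 0.91), ([349.5, 280.5], 0.55), ([83.9, 319.2], 0.44)]
{'fx': 341.8466729883477, 'fy': 341.8466729883477, 'cx': 315.67354903530617, 'cy': 196.88143581161202, 'origin': array([ 0.5843, -0.3336,  0.5228]), 'orientation': array([-0.5687,  0.8104,  0.1154, -0.081 ])}
clip 0.84 [ 0.5658 -0.3225  0.    ]
clip_floor 0.72 [ 0.5661 -0.3247  0.09  ]
clip_floor 0.41 [ 0.5673 -0.266   0.09  ]
bar_head 0.6 [ 0.3436 -0.2586  0.068 ]
bar_head 0.59 [ 0.5154 -0.0851  0.068 ]
bar_head 0.48 [0.3742 0.08   0.068 ]
bar_hook 0.91 [ 0.4724 -0.0699  0.04  ]
bar_hook 0.55 [ 0.3044 -0.2893  0.04  ]
bar_hook 0.44 [0.385 0.143 0.04 ]
```

View pics/w1.png

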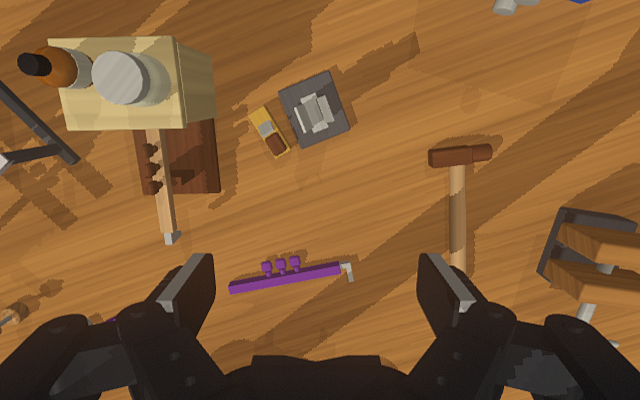

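The chosen bar is in the cradle, hook at (170,238), three pegs at (150,170). The clip is at (314,114) with the plane at (269,130) beside it. I'll look at the clip's axis and the bar in one crop.

```bash
python3 - <<'E'
import cv2,numpy as np
im=cv2.imread('pics/w1.png')
a=cv2.resize(im[65:165,245:365],(480,400),interpolation=cv2.INTER_CUBIC)
b=cv2.resize(im[115:255,115:205],(257,400),interpolation=cv2.INTER_CUBIC)
cv2.imwrite('pics/w1c.png',np.hstack([a,b]))
E
```

```text
(no output)
```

View pics/w1c.png

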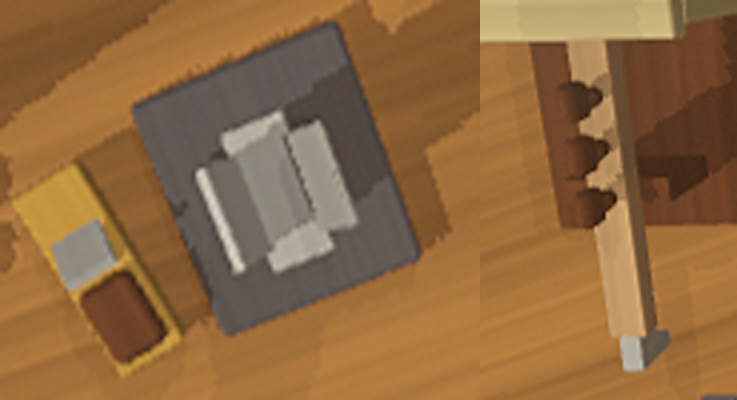

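```bash
python3 - <<'E'
from h import *
m=robot.camera_model('wrist')
f=lambda x,y,z:atz(m,(x/4+245,y/4+65),z)
def yaw(a,b): d=b-a;return np.degrees(np.arctan2(d[1],d[0]))
c=[f(*q,.09) for q in [(222,132),(283,110),(332,245),(277,272)]]
print('floor',np.array(c),np.mean(c,0),yaw(c[3],c[0]),yaw(c[2],c[1]))
L=[f(*q,.124) for q in [(197,172),(238,272)]];Rr=[f(*q,.124) for q in [(320,122),(355,222)]]
print('jaws',yaw(L[1],L[0]),yaw(Rr[1],Rr[0]),np.mean(L+Rr,0),np.linalg.norm(L[0]-L[1]),L,Rr)
g=lambda x,y,z:atz(m,((x-480)/2.855+115,y/2.857+115),z)
e=g(628,335,.076);t=g(587,42,.076);print('bar',e,t,yaw(e,t),'L,R tops',g(613,335,.076),g(643,335,.076),g(567,42,.076),g(607,42,.076))
u=(t-e)/np.linalg.norm(t-e);print('origin',e+u*.095,'head',e+u*.027)
E
```

```text
floor [[ 0.59   -0.3166  0.09  ]
 [ 0.5897 -0.3362  0.09  ]
 [ 0.5467 -0.3368  0.09  ]
 [ 0.5448 -0.3179  0.09  ]] [ 0.5678 -0.3269  0.09  ] 1.662459380826639 0.8115813306264515
jaws 2.1275467659084906 0.4662225067013208 [ 0.5674 -0.3264  0.124 ] 0.030133617789545708 [array([ 0.5818, -0.3075,  0.124 ]), array([ 0.5517, -0.3086,  0.124 ])] [array([ 0.5827, -0.3447,  0.124 ]), array([ 0.5535, -0.3449,  0.124 ])]
bar [ 0.4849 -0.0756  0.076 ] [ 0.6187 -0.1228  0.076 ] -19.439508876038065 L,R tops [ 0.4874 -0.0686  0.076 ] [ 0.4823 -0.0825  0.076 ] [ 0.6217 -0.1143  0.076 ] [ 0.6156 -0.1313  0.076 ]
origin [ 0.5744 -0.1072  0.076 ] head [ 0.5103 -0.0846  0.076 ]
```

```bash
python3 - <<'E'
from h import *
need((.518,-.0873,.24),-19.5)
E
```

```text
t 3.05 p [ 0.5184 -0.3106  0.4032] yaw -19.92 q [-0.6548  0.2817  1.1372 -0.0002  1.723   1.2636] F [-0.0218 -0.3144 -0.8536] w 0.08565102759239102 g 0.0
shift [ -76.3 -209.8  163.2] turn -0.4
```

Emit:
{"api": "drive_tool", "payload": {"increments": [[[-1, -76, -210, 163, 0], [-1, -76, -210, 163, 0], [-1, -76, -210, 163, 0], [-1, -76, -210, 163, 0], [-1, -76, -210, 163, 0], [-1, -76, -210, 163, 0]]]}}

```text
clock: 3.8
eef_pos: [0.5178, -0.0855, 0.2393]
tool_rot: [0.985, -0.171, -0.001, -0.0]
wrist_force: [0.2, -0.1, 0.3]
width: 0.0855
grasp_force: 0.0
```

```bash
python3 - <<'E'
from h import *
need((.518,-.0873,.071),-19.5)
m,im,o=look(['bar','bar_head','bar_hook'],png='pics/w2.png')
for n,z in [('bar_head',.068),('bar_hook',.04)]:
    for u,c in o[n][:1]: print(n,c,atz(m,u,z))
# predicted end corners of the bar top
e=np.array([.4849,-.0756,.076]);
print('pred end',proj(m,e))
E
```

```text
t 3.8 p [ 0.5178 -0.0855  0.2393] yaw -19.71 q [-0.2962  0.2105  1.6311 -0.0002  1.3029  1.6187] F [ 0.2209 -0.0856  0.3117] w 0.08548578161738979 g 0.0
shift [  1.3   1.6 168.3] turn -0.2
bar [([238.9, 325.6], 0.82), ([316.9, 110.6], 0.71), ([612.0, 15.0], 0.53)]
bar_head [([510.9, 278.0], 0.88), ([316.2, 187.5], 0.71)]
bar_hook []
bar_head 0.88 [ 0.3647 -0.228   0.068 ]
pred end (np.float64(318.01984657246913), np.float64(220.14654235508112))
```

View pics/w2.png

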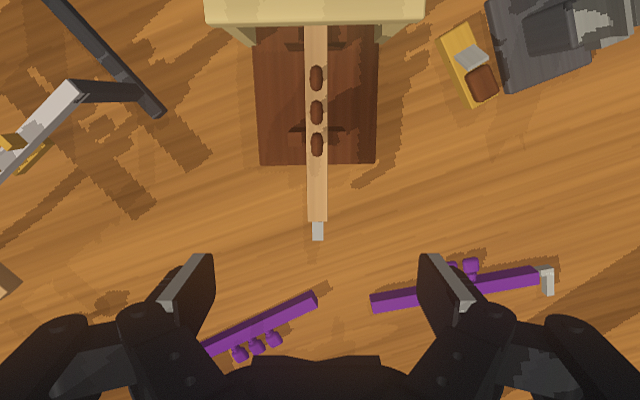

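The bar's end shows at (317,221), 1 px from the prediction, and the bar runs straight along the tool x axis. The heights from the two views agree, so I descend and grip.

Emit:
{"api": "drive_tool", "payload": {"increments": [[[-1, 1, 1.5, 60, 0], [-1, 1, 1.5, 120, 0], [-1, 1, 1.5, 168, 0], [-1, 1, 1.5, 168, 0], [1, 1, 1.5, 168, 0], [1, 1, 1.5, 168, 0], [1, 1, 1.5, 168, 0], [1, 1, 1.5, 168, 0], [1, 1, 1.5, 168, 0], [1, 1, 1.5, 168, 0]]]}}

```text
clock: 5.25
eef_pos: [0.52, -0.0885, 0.0735]
tool_rot: [0.985, -0.172, 0.001, 0.0]
wrist_force: [-0.8, 0.6, 5.2]
width: 0.0174
grasp_force: 61.6
```

Emit:
{"api": "drive_tool", "payload": {"increments": [[[1, 0, 0, -6, 0], [1, 0, 0, -12, 0], [1, 0, 0, -12, 0]]]}}

```text
clock: 5.62
eef_pos: [0.5196, -0.0884, 0.0847]
tool_rot: [0.985, -0.172, 0.0, 0.0]
wrist_force: [-0.2, 1.0, -0.4]
width: 0.0169
grasp_force: 60.6
```

```bash
python3 - <<'E'
from h import *
st()
E
```

```text
t 5.625 p [ 0.5196 -0.0884  0.0847] yaw -19.82 q [-0.3006  0.3571  1.8524 -0.0001  0.9312  1.6163] F [-0.2202  1.0026 -0.384 ] w 0.016914568202837515 g 60.59438109397888
```

Emit:
{"api": "drive_tool", "payload": {"increments": [[[1, -25, 0, 0, 0], [1, -60, 0, 0, 0], [1, -100, 0, 0, 0], [1, -100, 0, -60, 0], [1, -100, 0, -120, 0], [1, -100, 0, -150, 0], [1, -100, 0, -150, 0]]]}}

```text
clock: 6.5
eef_pos: [0.4266, -0.0548, 0.2365]
tool_rot: [0.985, -0.172, 0.003, 0.0]
wrist_force: [-1.4, -1.2, -1.9]
width: 0.0167
grasp_force: 60.6
```

```bash
python3 - <<'E'
from h import *
need((.510,-.328,.20),1.3)
m,im,o=look(['bar_tail','pegs'],png='pics/w3.png')
E
```

```text
t 6.5 p [ 0.4266 -0.0548  0.2365] yaw -19.82 q [-0.2898  0.0636  1.8179 -0.0001  1.2542  1.6271] F [-1.3512 -1.2452 -1.9113] w 0.016722935030736942 g 60.624550580978394
shift [170.8 228.7  37.4] turn -21.1
bar_tail [([398.2, 222.6], 0.82), ([292.1, 235.0], 0.63)]
pegs [([311.9, 136.9], 0.6)]
```

Emit:
{"api": "drive_tool", "payload": {"increments": [[[1, 0, 60, 0, 0], [1, 0, 120, 0, 0], [1, 50, 180, 0, -10], [1, 110, 229, 0, -21], [1, 171, 229, 0, -21], [1, 171, 229, 37, -21], [1, 171, 229, 37, -21], [1, 171, 229, 37, -21]]]}}

```text
clock: 7.65
eef_pos: [0.5074, -0.327, 0.1959]
tool_rot: [1.0, 0.01, -0.002, -0.001]
wrist_force: [-0.3, 0.4, -1.8]
width: 0.0168
grasp_force: 60.5
```

```bash
python3 - <<'E'
from h import *
need((.510,-.328,.20),1.3)
m,im,o=look(['bar_tail','clip','clip_floor'],png='pics/w4.png')
S,im2,o2=look(['bar_tail','bar_head','bar_hook','clip_floor'],'side','pics/s4.png')
a=cv2.resize(im2[100:250,240:440],(800,600),interpolation=cv2.INTER_CUBIC)
v=np.vstack([cv2.resize(im,(480,300)),a[:300,160:640]]);cv2.imwrite('pics/v4.png',np.vstack([cv2.resize(im[:260],(640,260)),cv2.resize(im2[110:210,240:440],(640,320),interpolation=cv2.INTER_CUBIC)]))
E
```

```text
t 7.65 p [ 0.5074 -0.327   0.1959] yaw 1.18 q [-0.6876  0.3563  1.5311 -0.0001  1.2581  0.8627] F [-0.2627  0.3936 -1.7694] w 0.01678726690197123 g 60.4786491394043
shift [ 2.5  1.1 -4.1] turn -0.1
bar_tail [([114.7, 327.9], 0.93), ([0.0, 304.0], 0.81)]
clip []
clip_floor []
bar_tail [([361.8, 226.0], 0.96), ([292.1, 125.6], 0.63), ([371.8, 207.6], 0.54), ([314.4, 127.4], 0.53)]
bar_head [([360.6, 252.6], 0.75), ([379.6, 185.2], 0.72), ([331.6, 127.5], 0.66)]
bar_hook [([342.6, 136.0], 0.94), ([250.2, 247.5], 0.67), ([268.6, 155.3], 0.66), ([348.1, 266.7], 0.64)]
clip_floor [([311.9, 153.3], 0.94), ([320.2, 288.7], 0.29)]
```

View pics/v4.png

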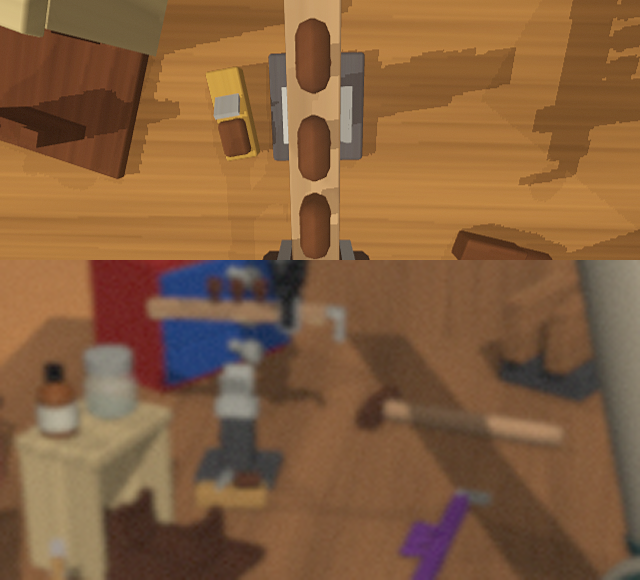

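Emit:
{"api": "drive_tool", "payload": {"increments": [[[1, 2.5, 1, 30, 0], [1, 2.5, 1, 55, 0], [1, 2.5, 1, 63, 0], [1, 2.5, 1, 71, 0], [1, 2.5, 1, 79, 0], [1, 2.5, 1, 86, 0], [1, 2.5, 1, 86, 0]]]}}

```text
clock: 8.98
eef_pos: [0.5115, -0.3288, 0.1113]
tool_rot: [1.0, 0.01, 0.001, 0.0]
wrist_force: [-0.0, 0.7, -0.9]
width: 0.0169
grasp_force: 60.7
```

Emit:
{"api": "drive_tool", "payload": {"increments": [[[1, 0, 0, 4, 0], [1, 0, 0, 7, 0], [1, 0, 0, 7, 0]]]}}

```text
clock: 9.35
eef_pos: [0.511, -0.3288, 0.1041]
tool_rot: [1.0, 0.01, 0.0, -0.0]
wrist_force: [0.2, 0.1, -0.7]
width: 0.017
grasp_force: 60.8
```

```bash
python3 - <<'E'
from h import *
need((.510,-.328,.1035),1.3)
S,im2,o2=look(['bar_tail','bar_head','bar_hook','clip_floor'],'side','pics/s5.png')
T,im3,_=look([],'top')
m,im,_=look([])
tt=[proj(S,(x,-.327,z)) for x,z in [(.6627,.106),(.4727,.106)]];print('pred ends of top edge side',np.round(tt,1))
cv2.imwrite('pics/v5.png',np.vstack([cv2.resize(im[:200],(640,200)),cv2.resize(im2[120:190,250:370],(640,373),interpolation=cv2.INTER_CUBIC)]))
E
```

```text
t 9.35 p [ 0.511  -0.3288  0.1041] yaw 1.17 q [-0.6862  0.4383  1.6486  0.      1.0547  0.8642] F [ 0.2259  0.0948 -0.7451] w 0.016954830746823014 g 60.78830122947693
shift [-1.  -0.8  0.6] turn -0.1
bar_tail [([362.0, 222.7], 0.88), ([293.0, 148.9], 0.73), ([372.1, 208.0], 0.56)]
bar_head [([381.8, 186.3], 0.9), ([360.2, 254.4], 0.88), ([329.3, 153.5], 0.63)]
bar_hook [([346.2, 161.7], 0.82), ([350.3, 265.1], 0.63), ([388.8, 183.1], 0.6)]
clip_floor [([312.5, 154.1], 0.85)]
pred ends of top edge side [[288.1 147.3]
 [341.2 150.6]]
```

View pics/v5.png

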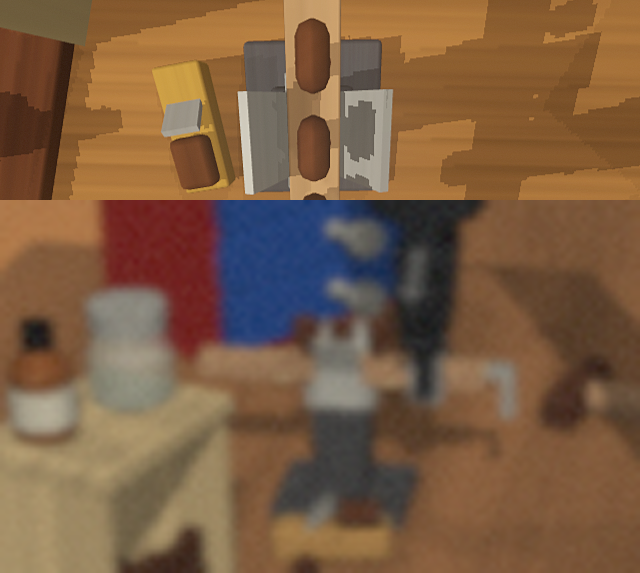

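The bar lies in the jaws with its middle peg centred, (314,148) against the jaws' centre (316,141). I push on until the floor answers.

Emit:
{"api": "drive_tool", "payload": {"increments": [[[1, 0, 0, 1.5, 0], [1, 0, 0, 3, 0], [1, 0, 0, 3, 0]]]}}

```text
clock: 10.07
eef_pos: [0.511, -0.3289, 0.1033]
tool_rot: [1.0, 0.01, 0.0, 0.0]
wrist_force: [-2.6, 2.6, 8.6]
width: 0.0169
grasp_force: 62.3
```

Emit:
{"api": "drive_tool", "payload": {"increments": [[[1, 0, 0, 1, 0], [1, 0, 0, 2, 0], [1, 0, 0, 2, 0]]]}}

```text
clock: 10.45
eef_pos: [0.511, -0.3289, 0.1027]
tool_rot: [1.0, 0.01, 0.001, 0.001]
wrist_force: [-4.2, 4.0, 17.2]
width: 0.0168
grasp_force: 63.3
```

Emit:
{"api": "drive_tool", "payload": {"increments": [[[1, 0, 0, -4, 0], [-1, 0, 0, -4, 0], [-1, 0, 0, -4, 0], [-1, 0, 0, -4, 0], [-1, 0, 0, -4, 0], [-1, 0, 0, -60, 0], [-1, 0, 0, -110, 0], [-1, 0, 0, -140, 0], [-1, 0, 0, -140, 0]]]}}

```text
clock: 11.58
eef_pos: [0.5122, -0.3298, 0.2422]
tool_rot: [1.0, 0.01, 0.002, 0.002]
wrist_force: [0.3, -0.4, -0.1]
width: 0.0855
grasp_force: 0.0
```

```bash
python3 - <<'E'
from h import *
st()
m,im,o=look(['bar_tail','bar_head','bar'],png='pics/w6.png')
S,im2,o2=look(['bar_tail','bar_head','bar_hook'],'side','pics/s6.png')
for n in ['bar_tail','bar_head']:
    for u,c in o[n][:2]: print(n,c,atz(m,u,.098))
cv2.imwrite('pics/v6.png',np.vstack([im[:230],cv2.resize(im2[125:190,250:370],(640,347),interpolation=cv2.INTER_CUBIC)]))
E
```

```text
t 11.575 p [ 0.5122 -0.3298  0.2422] yaw 1.18 q [-0.6862  0.3302  1.4529 -0.0001  1.3521  0.8641] F [ 0.2945 -0.4377 -0.1152] w 0.0854703634797499 g 0.0
bar_tail [([31.4, 281.9], 0.73), ([311.3, 19.2], 0.68), ([131.9, 307.9], 0.64)]
bar_head [([250.0, 325.6], 0.65), ([313.9, 200.8], 0.59)]
bar [([192.3, 323.4], 0.94), ([312.9, 119.7], 0.86), ([309.2, 120.4], 0.48)]
bar_tail [([360.2, 223.4], 0.98), ([294.0, 149.6], 0.94), ([373.4, 210.5], 0.58)]
bar_head [([361.3, 252.8], 0.87), ([329.2, 154.0], 0.82), ([382.0, 188.2], 0.61)]
bar_hook [([344.1, 163.6], 0.74), ([393.1, 184.0], 0.65), ([347.6, 266.0], 0.63)]
bar_tail 0.73 [ 0.4254 -0.0861  0.098 ]
bar_tail 0.68 [ 0.6356 -0.3243  0.098 ]
bar_head 0.65 [ 0.3846 -0.2731  0.098 ]
bar_head 0.59 [ 0.5028 -0.3285  0.098 ]
```

View pics/v6.png

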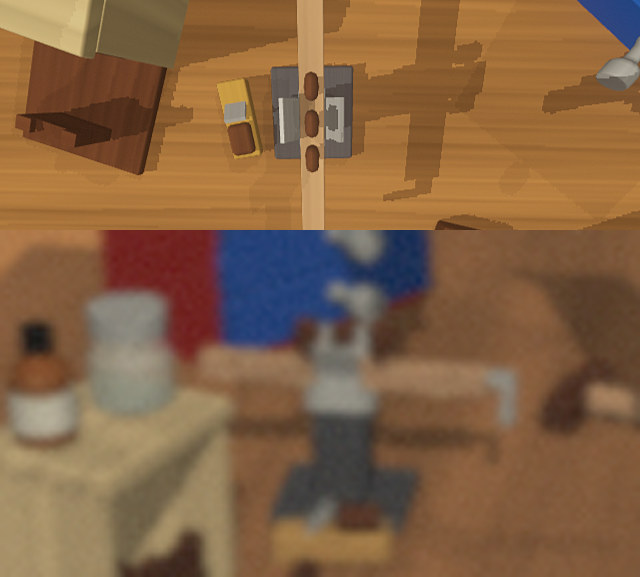

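Released and home: bar level, middle peg (312,123) over the jaws' centre (311,120). Next I turn the empty gripper over to the tail end.

Emit:
{"api": "drive_tool", "payload": {"increments": [[[-1, 40, -1, 0, -10], [-1, 80, -1, 0, -20], [-1, 118, -1, 0, -30], [-1, 118, -1, 0, -40], [-1, 118, -1, 0, -50], [-1, 118, -1, 0, -60], [-1, 118, -1, 0, -70], [-1, 118, -1, 0, -80], [-1, 118, -1, 0, -90], [-1, 118, -1, 0, -100]]]}}

```text
clock: 13.22
eef_pos: [0.6289, -0.3253, 0.2385]
tool_rot: [0.633, 0.774, -0.0, -0.001]
wrist_force: [0.4, -0.0, -0.5]
width: 0.0854
grasp_force: 0.0
```

Emit:
{"api": "drive_tool", "payload": {"increments": [[[-1, 0, 0, 0, -10], [-1, 0, 0, 0, -20], [-1, 0, 0, 0, -30], [-1, 0, 0, 0, -40], [-1, 0, 0, 0, -50], [-1, 0, 0, 0, -60], [-1, 0, 0, 0, -70], [-1, 0, 0, 0, -80], [-1, 0, 0, 0, -80], [-1, 0, 0, 0, -80]]]}}

```text
clock: 14.48
eef_pos: [0.6289, -0.3254, 0.2389]
tool_rot: [-0.009, 1.0, 0.0, -0.0]
wrist_force: [-0.2, 0.3, -0.7]
width: 0.0859
grasp_force: 0.0
```

```bash
python3 - <<'E'
from h import *
need((.6305,-.326,.1035),-178.8)
m,im,o=look(['bar_tail','bar_head','bar'],png='pics/w7.png')
for n in ['bar_tail','bar_head']:
    for u,c in o[n][:2]: print(n,c,atz(m,u,.098))
b=np.array([.5686,-.3275,.106]);d=np.array([-np.cos(np.radians(1.2)),-np.sin(np.radians(1.2)),0]);n=np.array([d[1],-d[0],0])
P=lambda x,y:tuple(np.round(proj(m,b+d*x+n*y)).astype(int))
for x in (-95,0,95):
    cv2.line(im,P(x/1000,-.009),P(x/1000,.009),(0,255,0),1)
cv2.line(im,P(-.095,0),P(.095,0),(0,255,0),1)
cv2.imwrite('pics/v7.png',im)
E
```

```text
t 14.475 p [ 0.6289 -0.3254  0.2389] yaw -178.97 q [-0.5756  0.4867  1.2081 -0.0001  1.4474 -2.1644] F [-0.2132  0.2584 -0.6773] w 0.08594439874224016 g 0.0
shift [ -1.7  -0.7 135.4] turn -0.2
bar_tail [([317.3, 204.4], 0.67)]
bar_head [([316.1, 9.0], 0.81), ([532.0, 254.8], 0.56)]
bar [([313.7, 111.9], 0.63), ([319.0, 111.6], 0.25)]
bar_tail 0.67 [ 0.6391 -0.3233  0.098 ]
bar_head 0.81 [ 0.4988 -0.3267  0.098 ]
bar_head 0.56 [ 0.6803 -0.143   0.098 ]
```

View pics/v7.png

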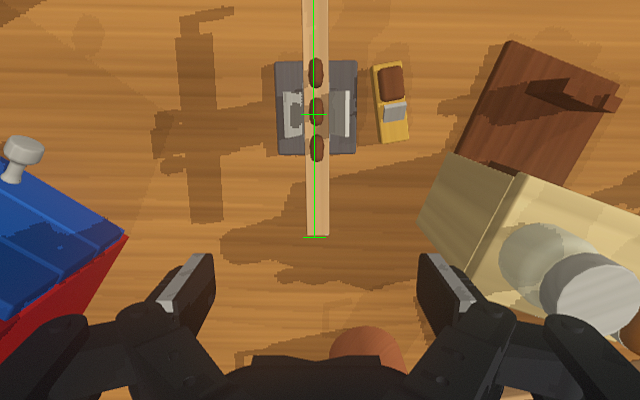

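The overlay fits along the bar; the tail sits about 3 px (1.5 mm) right of my line. I correct that and grip.

Emit:
{"api": "drive_tool", "payload": {"increments": [[[-1, -1, 1.5, 60, 0], [-1, -1, 1.5, 115, 0], [-1, -1, 1.5, 135, 0], [-1, -1, 1.5, 135, 0], [1, -1, 1.5, 135, 0], [1, -1, 1.5, 135, 0], [1, -1, 1.5, 135, 0], [1, -1, 1.5, 135, 0], [1, -1, 1.5, 135, 0], [1, -1, 1.5, 135, 0]]]}}

```text
clock: 15.92
eef_pos: [0.6302, -0.3241, 0.1049]
tool_rot: [-0.01, 1.0, -0.0, 0.0]
wrist_force: [0.5, -0.7, 2.5]
width: 0.017
grasp_force: 60.6
```

Emit:
{"api": "drive_tool", "payload": {"increments": [[[1, 0, 0, -5, 0], [1, 0, 0, -12, 0], [1, 0, 0, -20, 0], [1, 0, 0, -30, 0], [1, 0, 0, -45, 0], [1, 0, 0, -100, 0], [1, 0, 0, -150, 0], [1, 0, 0, -180, 0], [1, 0, 0, -180, 0]]]}}

```text
clock: 17.05
eef_pos: [0.631, -0.3244, 0.2887]
tool_rot: [-0.01, 1.0, -0.002, 0.003]
wrist_force: [-0.2, -0.6, -2.3]
width: 0.0169
grasp_force: 60.2
```

```bash
python3 - <<'E'
from h import *
st()
m,im,o=look(['bar_tail','bar_head','bar'],png='pics/w8.png')
S,im2,o2=look(['bar_tail','bar_head','bar_hook'],'side','pics/s8.png')
cv2.imwrite('pics/v8.png',np.vstack([im[:230],cv2.resize(im2[70:190,230:450],(640,349),interpolation=cv2.INTER_CUBIC)]))
E
```

```text
t 17.05 p [ 0.631  -0.3244  0.2887] yaw -178.82 q [-0.5729  0.467   1.1215  0.0001  1.5453 -2.1642] F [-0.2146 -0.5609 -2.329 ] w 0.01685997248388745 g 60.17481207847595
bar_tail [([319.0, 288.3], 0.77)]
bar_head [([498.4, 225.8], 0.17)]
bar [([313.4, 119.9], 0.79), ([560.3, 262.9], 0.71)]
bar_tail [([362.1, 223.6], 0.93), ([373.0, 212.0], 0.58), ([292.5, 99.3], 0.55), ([384.8, 163.0], 0.19)]
bar_head [([384.4, 188.1], 0.84), ([332.3, 105.4], 0.65), ([361.0, 251.7], 0.65)]
bar_hook [([345.4, 110.1], 0.73), ([349.2, 265.4], 0.73), ([392.5, 183.2], 0.68), ([261.0, 166.1], 0.46)]
```

View pics/v8.png

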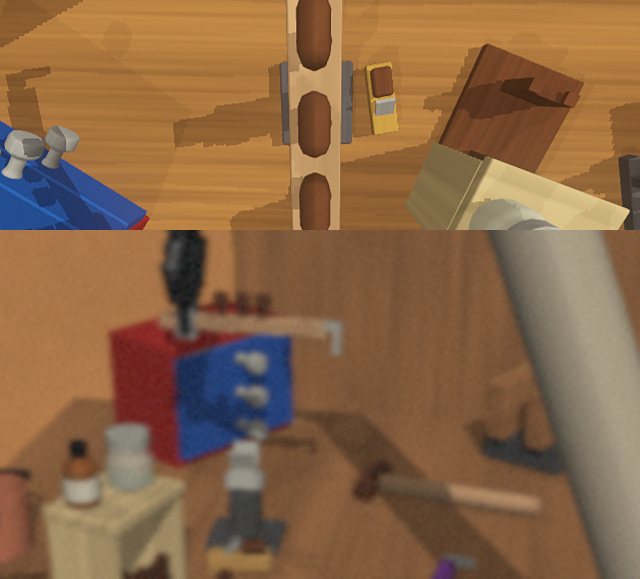

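```bash
python3 - <<'E'
from h import *
S=robot.camera_model('side')
for a in (0,3,6):
    t=np.radians(a)
    print(a,[np.round(proj(S,(.631+dx*np.cos(t),-.3244+.009+dx*.02,.2912+dx*np.sin(t))),1) for dx in (.033,0,-.157)], np.round(proj(S,(.631-.171,-.327,.2912-.171*np.sin(t)-.036)),1))
im=cv2.imread('pics/s8.png')
g=im[85:125,:].astype(int)
for c in (305,312,318,324,330,336,340): print(c,[tuple(im[r,c]) for r in range(96,112,1)][0:0], [int(im[r,c].sum()) for r in range(92,114)])
E
```

```text
0 [array([283.7,  96.5]), array([293.4,  96.9]), array([340.6,  98.5])] [345.2 108.7]
3 [array([283.7,  96. ]), array([293.4,  96.9]), array([340.6, 101. ])] [345.2 111.4]
6 [array([283.7,  95.5]), array([293.4,  96.9]), array([340.4, 103.5])] [345.2 114. ]
305 [] [177, 174, 166, 157, 148, 166, 214, 276, 337, 341, 343, 320, 290, 237, 200, 179, 200, 221, 254, 236, 222, 220]
312 [] [188, 176, 155, 155, 149, 163, 185, 250, 311, 340, 347, 346, 316, 254, 224, 239, 250, 246, 234, 276, 339, 385]
318 [] [219, 199, 193, 187, 182, 155, 203, 236, 303, 332, 357, 358, 340, 315, 276, 239, 237, 233, 232, 270, 356, 403]
324 [] [267, 261, 257, 266, 258, 258, 242, 270, 347, 371, 367, 358, 356, 357, 306, 247, 222, 233, 212, 217, 215, 227]
330 [] [273, 280, 274, 271, 279, 274, 274, 305, 353, 377, 366, 358, 359, 329, 288, 256, 252, 248, 252, 239, 240, 244]
336 [] [261, 267, 271, 273, 266, 266, 262, 283, 327, 348, 359, 353, 358, 342, 325, 283, 272, 269, 277, 281, 273, 273]
340 [] [262, 258, 263, 259, 265, 266, 265, 279, 308, 358, 375, 379, 373, 375, 355, 307, 275, 271, 271, 279, 271, 285]
```

The bar is level in the grip: its upper edge in the side view has slope 0.04, against 0.034 predicted for level. I carry it high to a lookout beside the empty lane.

Emit:
{"api": "drive_tool", "payload": {"increments": [[[1, 20, 20, -40, 10], [1, 60, 60, -40, 20], [1, 100, 110, -40, 30], [1, 140, 160, -40, 40], [1, 161, 210, -40, 50], [1, 161, 260, -40, 60], [1, 161, 316, -40, 70], [1, 161, 316, -40, 80], [1, 161, 316, -40, 90], [1, 161, 316, -40, 90]]]}}

```text
clock: 18.7
eef_pos: [0.4622, -0.0111, 0.324]
tool_rot: [0.699, 0.715, -0.0, -0.0]
wrist_force: [0.5, 0.4, -1.6]
width: 0.0171
grasp_force: 60.0
```

Emit:
{"api": "drive_tool", "payload": {"increments": [[[1, 0, 0, 0, 10], [1, 0, 0, 0, 20], [1, 0, 0, 0, 30], [1, 0, 0, 0, 40], [1, 0, 0, 0, 50], [1, 0, 0, 0, 60], [1, 0, 0, 0, 70], [1, 0, 0, 0, 72], [1, 0, 0, 0, 72]]]}}

```text
clock: 19.82
eef_pos: [0.4623, -0.0114, 0.3241]
tool_rot: [0.986, 0.168, -0.0, -0.0]
wrist_force: [0.1, -0.1, -1.2]
width: 0.0173
grasp_force: 60.1
```

```bash
python3 - <<'E'
from h import *
need((.463,-.011,.30),19.2)
m,im,o=look(['fork','rack','bar'],png='pics/w9.png')
print({k:m[k] for k in ('origin','orientation')})
E
```

```text
t 19.825 p [ 0.4623 -0.0114  0.3241] yaw 19.33 q [-0.1752  0.0692  1.5925 -0.0001  1.4805  1.0582] F [ 0.0527 -0.0749 -1.2206] w 0.017293683981331968 g 60.08033752441406
shift [ 0.8 -0.1 24.1] turn 0.1
fork [([587.7, 12.6], 0.57)]
rack []
bar [([396.7, 287.0], 0.92), ([311.2, 121.5], 0.82), ([236.9, 204.4], 0.69), ([519.0, 143.6], 0.56)]
{'origin': array([0.5281, 0.0125, 0.4442]), 'orientation': array([ 0.8075, -0.5729, -0.0815,  0.1145])}
```

View pics/w9.png

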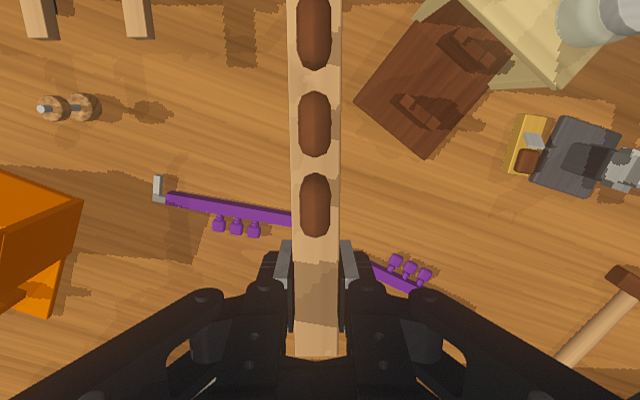

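The picture shows only the bar, with the lane's fork still out of view ahead. That was my 11th view, one over the limit of 10. No more viewing: from here I measure numerically only.

Emit:
{"api": "drive_tool", "payload": {"increments": [[[1, 60, 0, 0, 0], [1, 120, 0, 0, 0], [1, 125, 0, 0, 0], [1, 125, 0, 0, 0]]]}}

```text
clock: 20.52
eef_pos: [0.5803, 0.0299, 0.3235]
tool_rot: [0.986, 0.167, -0.001, -0.0]
wrist_force: [-0.7, 0.1, -1.6]
width: 0.0166
grasp_force: 60.1
```

```bash
python3 - <<'E'
from h import *
st()
m,im,o=look(['fork','rack','bar','spool'],png='pics/w10.png')
print(m['origin'])
for u,c in o['fork']: print(c,atz(m,u,.11))
for d in robot.silhouettes('wrist','fork'): print('sil',d['conf'],d['uv'],cv2.minAreaRect(cv2.findNonZero(d['mask'].astype(np.uint8))))
pred=[proj(m,(x,y,.124)) for x,y in [(.640-.022*.944,.125-.022*.329)]];print('pred fork mid',pred)
for z,rx,ry in [(.11,-.022,-.155),(.11,-.022,.155)]:pass
hsv=cv2.cvtColor(im,cv2.COLOR_BGR2HSV)
u,v=map(int,pred[0])
k=cv2.inRange(hsv,(18,110,80),(32,255,255));n,l,s,c=cv2.connectedComponentsWithStats(k)
for i in range(1,n):
    if s[i,4]>15: print('brass',s[i],c[i],atz(m,c[i],.124))
w=cv2.inRange(hsv,(0,0,150),(180,45,255));n,l,s,c=cv2.connectedComponentsWithStats(w)
for i in range(1,n):
    if s[i,4]>150: print('white',s[i],c[i],atz(m,c[i],.11),cv2.minAreaRect(cv2.findNonZero((l==i).astype(np.uint8))))
E
```

```text
t 20.525 p [0.5803 0.0299 0.3235] yaw 19.23 q [-0.068   0.2567  1.3605 -0.0004  1.5266  1.1671] F [-0.7082  0.1211 -1.626 ] w 0.016598710299973094 g 60.071836709976196
fork [([526.3, 145.6], 0.56)]
rack [([190.8, 80.8], 0.61)]
bar [([312.5, 121.6], 0.73), ([243.3, 287.2], 0.62)]
spool [([107.2, 202.9], 0.61)]
[0.6463 0.0537 0.4434]
0.56 [ 0.6709 -0.1545  0.11  ]
sil 0.93 [245.0, 89.4] ((241.4083709716797, 98.11058807373047), (19.047100067138672, 46.793724060058594), 88.45184326171875)
pred fork mid [(np.float64(238.88456316561332), np.float64(102.42117655927876))]
brass [432  54  84  45 417] [466.1847  76.7578] [ 0.7062 -0.0659  0.124 ]
brass [484  69  10   6  22] [488.1364  71.7273] [ 0.7163 -0.0822  0.124 ]
brass [459  72  16   8  37] [465.8108  75.7568] [ 0.7069 -0.0652  0.124 ]
brass [473  72  12   7  27] [478.6667  74.3704] [ 0.7116 -0.0754  0.124 ]
brass [466  87  16  20  63] [474.0635  96.6825] [ 0.6933 -0.08    0.124 ]
brass [225  89  41   3 114] [245.7456  90.0526] [0.6315 0.1148 0.124 ]
brass [460  89  16   7  34] [467.7059  91.7353] [ 0.6952 -0.0728  0.124 ]
brass [ 405   
[... 1425 characters left out ...]
] [ 0.66   -0.1979  0.11  ] ((561.7904663085938, 167.147705078125), (27.172252655029297, 60.09552764892578), 23.86017417907715)
white [ 577  151   63   49 2446] [609.2007 176.5253] [ 0.6707 -0.2477  0.11  ] ((608.0, 175.0), (48.0, 62.0), 90.0)
white [510 228  17  16 174] [518.0805 236.2816] [ 0.5836 -0.1931  0.11  ] ((518.0, 235.5), (15.0, 16.0), 90.0)
white [578 258  31  36 589] [592.3735 274.18  ] [ 0.5706 -0.2908  0.11  ] ((592.9844360351562, 276.0916748046875), (26.52941131591797, 30.176469802856445), 28.07248878479004)
white [606 274  34  35 679] [627.0604 290.7334] [ 0.5655 -0.338   0.11  ] ((626.08642578125, 289.3959655761719), (33.0607795715332, 30.61052131652832), 16.50436019897461)
```

```bash
python3 - <<'E'
from h import *
m=robot.camera_model('wrist')
im=cv2.imread('pics/w10.png')
u0=np.array([np.cos(np.radians(19.9)),np.sin(np.radians(19.9))]);n0=np.array([-u0[1],u0[0]])
for z in (.112,.118,.124):
    a=atz(m,(221.8,99),z)[:2];b=atz(m,(257.3,98.4),z)[:2];print(z,(a+b)/2,'gap',np.linalg.norm(a-b))
l=[atz(m,(u,v),.11)[:2] for u,v in ((259.2,98.15),(189.9,99.2))];print('ledge x coord',[p@u0 for p in l])
f=atz(m,(239.6,98.7),.118)[:2];print('fork y coord',f@n0)
# hungs: light wood front pieces
hsv=cv2.cvtColor(im,cv2.COLOR_BGR2HSV)
for r in (99,): print(' '.join(f'{u}:{hsv[r,u][0]},{hsv[r,u][1]},{hsv[r,u][2]}' for u in range(210,272,2)))
for r in (99,115): print(r,' '.join(f'{u}:{hsv[r,u][0]},{hsv[r,u][1]},{hsv[r,u][2]}' for u in range(20,170,4)))
E
```

```text
0.112 [0.6217 0.1203] gap 0.03328110066478403
0.118 [0.6221 0.1191] gap 0.03268162814443298
0.124 [0.6226 0.1179] gap 0.032082155624081975
ledge x coord [np.float64(0.6257854529253718), np.float64(0.6257582583956257)]
fork y coord -0.09982413095087847
210:14,30,177 212:15,25,205 214:14,26,203 216:14,25,203 218:17,72,198 220:20,173,202 222:20,169,202 224:20,169,214 226:17,160,102 228:17,202,96 230:13,28,165 232:15,31,162 234:14,31,162 236:14,33,161 238:14,31,162 240:16,36,162 242:14,33,161 244:14,33,161 246:14,35,160 248:14,33,153 250:14,25,203 252:12,24,192 254:18,134,201 256:20,170,201 258:20,168,203 260:19,170,194 262:16,195,93 264:14,29,166 266:14,33,162 268:13,33,163 270:15,31,162
99 20:11,50,180 24:11,161,103 28:11,157,86 32:11,163,64 36:12,167,61 40:14,179,60 44:12,169,80 48:9,165,51 52:15,131,161 56:16,123,166 60:14,133,96 64:15,132,93 68:15,134,93 72:15,28,165 76:14,31,156 80:15,32,157 84:14,34,158 88:14,36,149 92:14,31,157 96:14,29,186 100:13,29,161 104:11,34,158 108:12,32,158 112:14,33,154 116:14,28,183 120:14,23,209 124:11,70,152 128:11,159,106 132:11,157,86 136:12,144,69 140:12,146,68 144:11,159,80 148:14,135,121 152:15,124,154 156:15,131,97 160:15,149,91 164:15,31,163 168:14,31,164
115 20:16,162,178 24:16,165,172 28:15,163,169 32:16,167,157 36:15,164,163 40:15,166,164 44:17,118,196 48:16,119,187 52:16,119,197 56:16,121,188 60:16,120,193 64:14,132,95 68:16,136,94 72:15,130,96 76:14,75,51 80:14,162,124 84:15,162,123 88:15,166,123 92:15,161,154 96:15,163,152 100:15,163,158 104:16,164,169 108:15,163,166 112:16,164,163 116:15,162,164 120:15,162,168 124:15,159,162 128:15,164,157 132:16,165,161 136:15,170,156 140:16,121,192 144:16,120,194 148:16,120,193 152:16,118,190 156:15,131,136 160:15,130,100 164:16,166,169 168:15,164,152
```

Emit:
{"api": "drive_tool", "payload": {"increments": [[[1, -60, 0, 0, 0], [1, -120, 0, 0, 0], [1, -120, -68, 0, -0.7], [1, -120, -68, 0, -0.7], [1, -120, -68, 60, -0.7], [1, -120, -68, 120, -0.7], [1, -120, -68, 140, -0.7], [1, -120, -68, 140, -0.7]]]}}

```text
clock: 21.82
eef_pos: [0.4439, 0.0544, 0.183]
tool_rot: [0.985, 0.173, -0.002, -0.0]
wrist_force: [0.4, 0.4, -0.8]
width: 0.017
grasp_force: 60.0
```

```bash
cat >> h.py <<'E'
A=np.radians(19.9);U=np.array([np.cos(A),np.sin(A)]);N=np.array([-U[1],U[0]])
def rack(p): return p[:2]@U-.6478, p[:2]@N+.101   # fork frame coords
E
python3 - <<'E'
from h import *
p,y=st();print('fork frame of TCP',np.array(rack(p))*1000)
m,im,o=look(['bar','fork'],png='pics/w11.png')
hsv=cv2.cvtColor(im,cv2.COLOR_BGR2HSV)
O=.6478*U-.101*N
for t,x,yy,z in [('Lprong',-.022,.016,.124),('Rprong',-.022,-.016,.124),('barB tail end',-.095,.085,.126),('fork org',0,0,.11)]:
    print(t,np.round(proj(m,(*(O+x*U+yy*N),z)),1))
for n,lo,hi in [('brass',(18,110,80),(32,255,255)),('white',(0,0,150),(180,45,255))]:
    k=cv2.inRange(hsv,lo,hi);n_,l,s,c=cv2.connectedComponentsWithStats(k)
    for i in range(1,n_):
        if s[i,4]>40 and 100<c[i][0]<540 and c[i][1]<250: print(n,s[i],c[i])
# bar edges by rows
for r in (60,150,220,300): print(r,' '.join(f'{u}:{hsv[r,u][0]},{hsv[r,u][1]},{hsv[r,u][2]}' for u in list(range(282,298,2))+list(range(332,350,2))))
E
```

```text
t 21.825 p [0.4439 0.0544 0.183 ] yaw 19.89 q [-0.0335  0.1405  1.8724 -0.0005  1.1321  1.1904] F [ 0.4278  0.4428 -0.8269] w 0.017034087933883398 g 60.01901149749756
fork frame of TCP [-211.912     1.0923]
bar [([277.8, 251.7], 0.93), ([311.9, 123.4], 0.86)]
fork []
Lprong [ 280.6 -211.8]
Rprong [ 359.8 -212. ]
barB tail end [134.5  -9. ]
fork org [ 319.9 -250.4]
white [157 212  10  27 223] [161.4529 225.1166]
60 282:16,164,165 284:15,163,164 286:15,169,163 288:17,119,202 290:16,119,195 292:16,117,198 294:16,119,200 296:16,116,200 332:16,124,160 334:16,129,160 336:16,128,161 338:16,128,164 340:15,124,152 342:15,165,167 344:15,162,170 346:15,164,171 348:15,164,171
150 282:15,166,167 284:15,159,168 286:16,165,165 288:16,168,164 290:17,116,207 292:16,120,193 294:16,121,194 296:17,122,192 332:16,122,188 334:16,121,189 336:16,122,188 338:16,123,181 340:15,152,141 342:15,160,186 344:16,163,178 346:16,162,176 348:16,164,174
220 282:16,165,175 284:15,163,174 286:15,159,173 288:16,160,172 290:16,171,170 292:16,116,200 294:16,119,195 296:16,120,194 332:16,119,193 334:17,119,190 336:16,121,194 338:15,125,163 340:15,161,169 342:15,161,169 344:16,164,169 346:15,167,170 348:16,161,174
300 282:8,75,51 284:12,92,50 286:11,102,50 288:11,68,60 290:11,76,57 292:9,101,48 294:14,126,83 296:15,126,158 332:15,128,146 334:15,128,147 336:16,127,154 338:13,123,52 340:9,84,58 342:13,84,58 344:11,96,56 346:11,106,53 348:12,108,52
```

```bash
python3 - <<'E'
from h import *
m=robot.camera_model('wrist')
for r,a,b in [(60,287,341),(150,289,340),(220,291,339)]:
    pa=atz(m,(a,r),.1855);pb=atz(m,(b,r),.1855)
    print(np.round(np.array(rack((pa+pb)/2))*1000,1),'w',np.linalg.norm(pa-pb)*1000)
for r in (0,10,20,30):pass
E
```

```text
[-127.7    1.6] w 17.771930448996333
[-157.4    1.5] w 17.99989835553913
[-183.6    1.4] w 17.952076154960555
```

Emit:
{"api": "drive_tool", "payload": {"increments": [[[1, 0, 1.5, 15, 0], [1, 0, 1.5, 28, 0], [1, 0, 1.5, 28, 0], [1, 40, 1.5, 28, 0], [1, 80, 1.5, 28, 0], [1, 120, 1.5, 28, 0], [1, 150, 1.5, 28, 0], [1, 150, 1.5, 28, 0], [1, 150, 1.5, 28, 0]]]}}

```text
clock: 23.1
eef_pos: [0.5857, 0.1041, 0.1563]
tool_rot: [0.985, 0.173, -0.001, 0.0]
wrist_force: [-0.4, -0.0, -2.7]
width: 0.017
grasp_force: 60.1
```

```bash
python3 - <<'E'
from h import *
p,y=st();print('fork frame of TCP',np.array(rack(p))*1000)
m,im,o=look(['bar','fork'],png='pics/w12.png')
hsv=cv2.cvtColor(im,cv2.COLOR_BGR2HSV)
O=.6478*U-.101*N
for t,x,yy,z in [('Lprong',-.022,.016,.124),('Rprong',-.022,-.016,.124),('ledge R',-.022,-.06,.11)]:
    print(t,np.round(proj(m,(*(O+x*U+yy*N),z)),1))
for n,lo,hi in [('brass',(18,110,80),(32,255,255)),('white',(0,0,150),(180,45,255))]:
    k=cv2.inRange(hsv,lo,hi);n_,l,s,c=cv2.connectedComponentsWithStats(k)
    for i in range(1,n_):
        if s[i,4]>40 and 150<c[i][0]<500 and c[i][1]<270: print(n,s[i],c[i], np.array(rack(atz(m,c[i],.124 if n=='brass' else .11)))*1000)
for r in (235,): print(' '.join(f'{u}:{hsv[r,u][0]},{hsv[r,u][1]},{hsv[r,u][2]}' for u in range(262,376,3)))
S,im2,o2=look(['bar_head','bar_hook','fork','bar_tail'],'side','pics/s12.png')
pt=lambda x,z,y=0: np.round(proj(S,(*(O+x*U+y*N),z)),1)
print('pred head',pt(.068,.149),'tail',pt(-.068,.149),'fork',pt(0,.11))
E
```

```text
t 23.1 p [0.5857 0.1041 0.1563] yaw 19.88 q [ 0.0591  0.3736  1.6101 -0.0003  1.1592  1.283 ] F [-0.3903 -0.0328 -2.6847] w 0.017036504978255405 g 60.05768537521362
fork frame of TCP [-61.6273  -0.5081]
bar [([313.5, 119.9], 0.66)]
fork []
Lprong [281.1 167.6]
Rprong [351.8 167.5]
ledge R [438.4 161.8]
brass [280 140  10   8  59] [284.3729 143.8136] [-11.2692  14.2498]
brass [341 140  12   8  80] [346.0125 143.9   ] [-11.3406 -13.108 ]
brass [342 155  16  25 318] [349.6164 167.6981] [-22.0759 -14.9915]
brass [274 157  14  23 311] [280.4791 168.0129] [-22.1834  16.3051]
white [ 160  151  129   24 2717] [218.2782 162.216 ] [-22.0621  48.2956]
white [ 340  151  129   24 2704] [410.5403 162.3018] [-22.218  -46.2987]
262:16,164,171 265:15,160,171 268:15,162,162 271:15,163,138 274:15,164,140 277:15,161,139 280:14,162,137 283:15,165,136 286:15,161,135 289:15,162,134 292:17,117,216 295:16,113,210 298:16,114,212 301:16,113,209 304:17,116,206 307:13,150,134 310:10,165,111 313:11,162,115 316:12,160,107 319:12,163,94 322:13,149,127 325:16,122,194 328:16,121,198 331:16,117,200 334:16,117,200 337:16,118,194 340:16,160,175 343:15,160,174 346:15,158,174 349:16,164,170 352:15,162,168 355:15,161,166 358:16,164,165 361:15,164,165 364:15,165,153 367:15,166,138 370:15,161,144 373:14,160,142
bar_head [([218.3, 203.4], 0.82), ([383.7, 189.3], 0.77), ([362.8, 252.0], 0.75)]
bar_hook [([349.4, 267.0], 0.79), ([390.2, 186.7], 0.55), ([209.4, 237.6], 0.18)]
fork [([250.9, 214.1], 0.47)]
bar_tail [([362.2, 221.4], 0.81), ([371.6, 210.5], 0.76), ([271.8, 195.8], 0.73)]
pred head [222.2 200.3] tail [275.2 195.7] fork [250.3 210.9]
```

Emit:
{"api": "drive_tool", "payload": {"increments": [[[1, 0, -0.6, 8, 0], [1, 0, -0.6, 16, 0], [1, 0, -0.6, 23, 0], [1, 0, -0.6, 28, 0], [1, 0, -0.6, 31, 0], [1, 0, -0.6, 31, 0]]]}}

```text
clock: 24.25
eef_pos: [0.5863, 0.1048, 0.1256]
tool_rot: [0.985, 0.173, 0.0, 0.0]
wrist_force: [-2.2, -1.0, 1.7]
width: 0.0169
grasp_force: 60.5
```

Emit:
{"api": "drive_tool", "payload": {"increments": [[[1, 0, 0, 1, 0], [1, 0, 0, 2, 0], [1, 0, 0, 2, 0]]]}}

```text
clock: 24.62
eef_pos: [0.5864, 0.1047, 0.1237]
tool_rot: [0.985, 0.173, 0.0, 0.0]
wrist_force: [-3.3, -0.6, 3.3]
width: 0.0172
grasp_force: 60.7
```

```bash
python3 - <<'E'
from h import *
p,y=st();print('fork frame of TCP',np.array(rack(p))*1000)
E
```

```text
t 24.625 p [0.5864 0.1047 0.1237] yaw 19.87 q [ 0.06    0.4031  1.6528 -0.0001  1.0849  1.2841] F [-3.2586 -0.5784  3.3165] w 0.01716405155255936 g 60.74794292449951
fork frame of TCP [-60.7665  -0.1159]
```

```bash
python3 - <<'E'
from h import *
p,y=st()
m,im,o=look(['bar'],png='pics/w13.png');hsv=cv2.cvtColor(im,cv2.COLOR_BGR2HSV)
M=cv2.inRange(hsv,(12,95,140),(22,140,255))
for r in list(range(10,60,10))+[85,95,105,150,200,220,235]:
    x=np.where(M[r,270:360])[0]+270
    if len(x)>5:
        a=atz(m,(x[0]-.5,r),.126);b=atz(m,(x[-1]+.5,r),.126);print(r,x[0],x[-1],'w',round(np.linalg.norm(a-b)*1000,1),np.round(np.array(rack((a+b)/2))*1000,1))
S,im2,o2=look(['bar_head','bar_tail','bar_hook'],'side','pics/s13.png')
O=.6478*U-.101*N
pt=lambda x,z,y=0: np.round(proj(S,(*(O+x*U+y*N),z)),1)
print('pred head',pt(.068,.118),'tail',pt(-.068,.118))
E
```

```text
t 24.625 p [0.5864 0.1047 0.1237] yaw 19.87 q [ 0.06    0.4031  1.6528 -0.0001  1.0849  1.2841] F [-3.2586 -0.5784  3.3165] w 0.01716405155255936 g 60.74794292449951
bar [([311.6, 124.1], 0.59)]
10 286 341 w 17.4 [35.3  1.3]
20 286 341 w 17.5 [32.5  1.3]
30 286 341 w 17.6 [29.6  1.3]
40 286 340 w 17.4 [26.8  1.5]
50 287 340 w 17.2 [23.8  1.3]
85 287 340 w 17.7 [13.2  1.4]
95 288 340 w 17.5 [10.1  1.2]
105 288 340 w 17.6 [6.9 1.2]
150 289 339 w 17.6 [-8.1  1.3]
200 291 339 w 17.6 [-26.1   1. ]
220 291 339 w 17.9 [-33.8   1. ]
235 292 338 w 17.4 [-39.7   1. ]
bar_head [([220.3, 212.3], 0.94), ([360.7, 255.1], 0.78), ([382.1, 187.4], 0.73)]
bar_tail [([274.6, 205.8], 0.79), ([369.5, 211.9], 0.68), ([360.2, 226.4], 0.57)]
bar_hook [([347.2, 264.1], 0.95), ([393.5, 184.8], 0.69)]
pred head [223.7 210.7] tail [276. 206.]
```

Emit:
{"api": "drive_tool", "payload": {"increments": [[[1, 0, 0, -2, 0], [-1, 0, 0, -2, 0], [-1, 0, 0, -2, 0], [-1, 0, 0, -2, 0], [-1, 0, 0, -2, 0], [-1, 0, 0, -30, 0], [-1, 0, 0, -80, 0], [-1, -60, 0, -130, 0], [-1, -60, 0, -130, 0], [-1, -60, 0, -130, 0]]]}}

```text
clock: 26.18
eef_pos: [0.5298, 0.0843, 0.254]
tool_rot: [0.985, 0.172, 0.001, 0.0]
wrist_force: [-0.1, -0.2, 0.3]
width: 0.0853
grasp_force: 0.0
```

```bash
python3 - <<'E'
from h import *
p,y=st()
m,im,o=look(['bar','bar_tail'],png='pics/w14.png');hsv=cv2.cvtColor(im,cv2.COLOR_BGR2HSV)
for u,c in o['bar_tail'][:3]: print('tail',c,np.array(rack(atz(m,u,.118)))*1000)
M=cv2.inRange(hsv,(12,95,140),(22,140,255))
c0=[proj(m,(*((.6478+x)*U-.101*N),.126)) for x in np.arange(-.1,.04,.01)]
for u,r in c0:
    u,r=int(round(u)),int(round(r))
    if 0<=r<400:
        x=np.where(M[r,u-25:u+25])[0]+u-25
        if len(x)>5:
            a=atz(m,(x[0]-.5,r),.126);b=atz(m,(x[-1]+.5,r),.126);print(r,'w',round(np.linalg.norm(a-b)*1000,1),np.round(np.array(rack((a+b)/2))*1000,1))
S,im2,o2=look(['bar_head','bar_tail','pegs'],'side','pics/s14.png')
T,im3,o3=look(['bar_tail','varnish','jar','plane','spool'],'top','pics/t14.png')
O=.6478*U-.101*N
print('pred',[np.round(proj(S,(*(O+x*U),.118)),1) for x in (.068,-.068)],[np.round(proj(T,(*(O+x*U),.118)),1) for x in (-.068,)])
E
```

```text
t 26.175 p [0.5298 0.0843 0.254 ] yaw 19.84 q [0.0279 0.2163 1.5859 0.0001 1.3371 1.2524] F [-0.1204 -0.2284  0.2954] w 0.08529274108577874 g 0.0
bar [([314.3, 20.6], 0.91), ([285.5, 296.3], 0.64)]
bar_tail [([337.8, 315.0], 0.8), ([317.2, 119.6], 0.68), ([411.3, 355.8], 0.58), ([192.7, 24.5], 0.43)]
tail 0.8 [-231.2375  -18.1655]
tail 0.68 [-65.9946  -0.4512]
tail 0.58 [-273.7758  -84.9712]
154 w 17.5 [-90.    0.8]
140 w 17.3 [-79.9   0.8]
126 w 17.8 [-70.    1.2]
112 w 17.6 [-60.3   1.1]
97 w 17.4 [-50.1   1.1]
82 w 17.2 [-40.2   1.1]
66 w 17.7 [-29.9   1.4]
50 w 17.5 [-19.8   1.4]
34 w 17.3 [-10.    1.3]
17 w 15.1 [0.2 2.3]
0 w 17.5 [10.2  1.6]
bar_head [([362.3, 253.2], 0.74), ([221.7, 214.1], 0.57)]
bar_tail [([361.0, 224.0], 0.68), ([369.4, 206.2], 0.62)]
pegs [([248.5, 211.7], 0.65), ([355.8, 241.1], 0.58), ([380.9, 197.9], 0.57)]
bar_tail [([351.5, 226.8], 0.9), ([446.1, 228.3], 0.74), ([321.6, 220.0], 0.57)]
varnish [([348.3, 121.4], 0.54)]
jar [([363.4, 133.9], 0.77), ([347.4, 122.7], 0.33)]
plane [([383.5, 166.6], 0.63)]
spool [([241.3, 205.5], 0.65)]
pred [array([223.7, 210.7]), array([276., 206.])] [array([288.1, 159. ])]
```

```bash
python3 -c "
from station import robot
print(robot.hand_in())"
```

```text
the job is handed in; nothing more can be done
None
```

The bar went home in the clip, was retaken by its tail, and now hangs level between the fork prongs with its hook behind the lip; I handed it in at about 26 s. The final seating was measured, not viewed, because I had already opened 11 pictures, one over your limit of 10.

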